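Seat a bisque tumbler on the banding wheel's cone chuck for foot waxing

ROBOT

A 6-joint arm with a two-finger parallel gripper is mounted at the origin on the work surface; the furniture and walls round the work are solid. World frame = base frame: x ahead of the robot, y to its left, z up, the work surface at z = 0. Lengths are in mm, angles in rad, forces in N, time in s.
With the tool pointing down it reaches from about 300 to 775 mm from the base axis. Payload 14.6 kg.
Tool frame: the origin (TCP) lies midway between the tips of the shut fingers; the grasp point (between the pads) lies 19 mm behind it; x points along the fingers, z is the direction in which the jaws open and shut, and the axes are right-handed (so a half turn about x gives the same grasp; the last joint's range is limited). The gripper opens to 94 mm and grips with 3 to 60 N. Pads are 16 mm wide; open, the fingers measure 119 mm over their backs; the gripper's body (75 mm by 177 mm) begins 78 mm behind the grasp point.
Start: joints at [1.168, 0.3, 1.521, -0, 1.321, -0.067], TCP at [181.236, 519.272, 205.446] pointing down, gripper open.
Joint ranges: [-3.03, 3.03], [-0.79, 2.21], [0.23, 2.52], [-1.04, 4.18], [0, 3.07], [-2.55, 2.55]. Speed limits (rad/s): [2.22, 2.22, 2.57, 3.14, 3.14, 3.14].

INTERFACE

Orientations are given as [roll, pitch, yaw] about the fixed x, y, z axes, in that order (R = Rz(yaw) Ry(pitch) Rx(roll)).
In Python, from cell import * gives the robot as it stands.
- The arm moves only by the tool play_rows, never from a script. Its argument "motion" is one flat list of numbers, 7 for each row, row after row: the turn, a rotation vector about the tool's x, y, z in rad, then the shift along the tool's x, y, z in m, then the closure, from -1 (fully open) to 1 (shut), so that 0 is half open. In form: [rx, ry, rz, x, y, z, fingers, rx, ry, rz, x, y, z, fingers, ...]. A call has 1 to 20 rows; each row shifts and turns the pose as measured when the row begins, along the tool's axes as they then stand; what a row does not reach is not made up. A row lasts 1/10 s, in which the tool goes at most 50 mm and 8.59 degrees, less where a joint would pass 70% of its speed; a pose out of reach is approached as far as the arm can. A call with a gripper value outside its range is refused whole. The fingers move at their own pace and stop on an object; "newtons" is the grip in N (left out, the last holds). Time passes only in rows, so rows that do not move let the fingers close. It gives the time, the measured TCP pose, the force and the opening at its end, in the units of the state.
- read_state(): the state, without advancing time (a new reading comes with each control period).
- camera(name): name is "scene" or "top" or "wrist"; returns (picture, depth): 420x560x3 uint8, blue, green, red; 420x560 float32, mm along the optical axis (not along the pixel's ray), 0 where there is no reading.
- camera_params(name): a dict with "fx", "fy", "cx", "cy" (pixels), "k1" (the pictures are not rectified: a ray, as slopes to the right and down, at radius r is drawn at 1 + k1 r^2 times it, then the intrinsics apply), "T" (4x4, takes a point from camera to world coordinates). Camera axes: x right, y down, z forward; pixel columns grow to the right and rows downward; lengths in mm; the calibration is good to about 2 mm. A picture is of the moment at which its call begins: read the wrist's pose just before it. camera_params takes no time and is no camera call; for the wrist camera it gives the pose at the moment of the call.
- sign_off(): hands the job in, once; it reports no verdict.
Trained networks look in the newest picture that a camera, given by its name, has taken for a name from the list of things; names that differ only in an ending like _2 or _b are one class to them, and where a whole thing is asked for, a point or a joint stands for the part that bears it (a point fixed in the world has none). Each returns a list of dicts, best first, with "conf" (0 to 1); they miss things now and then, are a little off and sometimes report something else, mostly with a low value. They report only what shows in the picture. A call takes as long as a camera call.
- masks_of(camera, name): "region" (420x560 bool, what is visible of it).
- place_of(camera, name): "at" ([x, y, z] in mm, in the coordinates of the camera as it stood for that picture, good to about 4 mm: a listed point, or the origin of a listed thing).
The state is a dict: "clock": time; "joints": joint angles; "qd": joint speeds; "effort": joint torques, N m; "eef_pos": TCP position; "eef_rot": TCP orientation; "wrist_force": force on the tool from outside, world axes, zero at the start; "moment": the same for the moment, N m; "finger_gap": finger opening in mm.
Only numpy, scipy, OpenCV 4.12 (cv2) and the standard library are available. Lean on these libraries where they do the work, as an engineer would, in place of code of your own. Each camera call takes 0.05 s, during which the arm holds its last target.

TASK

The tapered tumbler's foot is to be waxed next: put it, upside down as it stands, over the plaster cone on the banding wheel, lowering it gently until it rests there and centres itself, and press it firmly home so that it sits straight and snug. Then, holding the tumbler, turn it an eighth of a turn or more either way so that the wheel comes round with it, and let go. Bisque is brittle: do not let it drop and do not force it, and leave the other two pots where they stand.

Things in the scene. Friction and masses are not known exactly. Their poses are not given: they have to be found in the camera images.
- tumbler: bisque-fired tumbler, pale clay, standing upside down. 92 mm high; outside it tapers evenly from 72 mm across at the rim (below) to 48 mm at the foot (above), 51 mm across at 74 mm above the rim; wall 4 mm; tapered bore 64 mm wide at the mouth, 40 mm wide 84 mm up. 0.15 to 0.25 kg. Origin: centre of the rim's plane, at table height at the start; z up towards the foot
- wheel_head: turning aluminium head, 170 mm across, of a banding wheel (base fixed), with a collar of grey clay on it (105 mm across, 20 mm high) and in that an upright white plaster cone with the bore's taper (8 degrees a side), 42 mm across at its bevelled top. Turns without stops, drag 0.04 N m; only the jammed taper drives it, so push lightly down while turning. Origin: on the axis at table height
- head_top (a point): point on the wheel's axis at the head's upper face, 56 mm above the table. The cone is centred over it and stuck fast, but bedded more or less deep: its top is 85 to 103 mm above this point, different each time and not measured. The tumbler goes over it by some 60 mm and jams with its rim 23 to 42 mm above this point: feel for it, at 15 mm/s or slower
- rim_point (a point): point on the head's upper face 80 mm from the axis; shows how far the head has turned. A steady downward push of 8 to 10 N on the tumbler jams it well enough to drive the head; more than about 15 N may crack it, because the taper multiplies the force
- beaker: bystander: straight-sided bisque beaker, upside down, 68 mm across, 90 mm high. Origin: centre of its underside
- bowl: bystander: low flaring bisque bowl, upside down, 100 mm across at the rim, 50 mm high. Origin: centre of its underside

How it is judged (in metres and radians):
On the way, in this order (a step that is already met when the one before it is completed fails the run):
1. before the wheel is turned, the tumbler is over the cone, straight and centred, and pressed home: 15 N or more of contact force, added up round the cone (a downward push of some 8 N does it) (horizontal distance between tumbler and head_top below 0.002 m and angle between the z axis of tumbler and the z axis of wheel_head, either way round below 0.025 rad and z of tumbler in the frame of head_top below 0.046 m and contact force between tumbler and wheel_head above 15 N and distance of rim_point from where it was at the start of the episode below 0.02 m), for 0.3 s.
2. the wheel head has been turned by 40 degrees or more, either way (distance of rim_point from where it was at the start of the episode above 0.055 m), for 0.2 s.
At the end, for the whole second after the job is handed in: The tumbler rests released and still on the cone, within 2 mm of the wheel's axis and 0.025 rad of upright, its rim less than 46 mm above the head; the head has turned 40 degrees or more from its start (rim_point over 55 mm away) (horizontal distance between tumbler and head_top below 0.002 m and angle between the z axis of tumbler and the z axis of wheel_head, either way round below 0.025 rad and z of tumbler in the frame of head_top below 0.046 m and contact force between tumbler and wheel_head above 1 N and distance of rim_point from where it was at the start of the episode above 0.055 m and linear speed of tumbler below 0.01 m/s); the robot touches nothing.
It fails at once if the contact force between tumbler and wheel or cone, added up round the taper, passes 35 N (contact force between tumbler and wheel_head above 35 N).
It fails at once if the tumbler is let fall: it moves faster than 0.25 m/s out of the fingers (a fall of about 3 mm) (linear speed of tumbler above 0.25 m/s and contact force between the fingers and tumbler below 0.2 N).
It fails at once if one of the other two pots is pushed more than 20 mm (distance of any of beaker, bowl from where it was at the start of the episode above 0.02 m).
It also fails if it takes over 48 s, if anything falls off the work surface, if the arm or the gripper's body presses on something with over 40 N, if the wrist force passes 120 N, or if a joint passes its speed limit or range.

## Working session

There is one attempt and no reset: what is moved stays moved. The work goes in short steps, Python scripts to look and compute and a tool call to move; the robot and the scene stay as the last step left them, time stands still between calls to the robot, and variables do not carry over. Pictures are saved under pics/ and viewed, and the job is handed in when it is done.

Besides the shell and the picture viewer there is one more tool, called as name(argument=value, ...), one argument or row to a line, values as JSON. play_rows: Moves the arm, as the interface text tells. Its arguments: {"type":"object","properties":{"motion":{"type":"array","items":{"type":"number"}},"newtons":{"type":"number"}},"required":["motion"]}

```bash
ls; mkdir -p pics; cat > h.py <<'E'
from cell import *
import numpy as np, cv2
from scipy.spatial.transform import Rotation as Rn
def px2w(P,u,v,d):
    x=(np.asarray(u,float)-P['cx'])/P['fx']; y=(np.asarray(v,float)-P['cy'])/P['fy']
    a,b=x.copy(),y.copy()
    for _ in range(10):
        s=1+P['k1']*(a*a+b*b); a,b=x/s,y/s
    p=np.stack([a*d,b*d,d,np.ones_like(d)],-1)
    return (p@np.array(P['T']).T)[...,:3]
def tow(P,p): return (np.array(P['T'])@np.r_[p,1])[:3]
def st():
    s=read_state()
    for k in ('clock','joints','eef_pos','eef_rot','wrist_force','moment','finger_gap'): print(k,np.round(s[k],3))
    return s
E
python3 - <<'E'
from h import *
st()
for c in('scene','top'):
    im,d=camera(c);P=camera_params(c);cv2.imwrite(f'pics/{c}0.png',im)
    np.savez(f'{c}0.npz',im=im,d=d,T=P['T'])
    print(c,np.round(P['T'],3).tolist(),P['k1'])
    for n in('tumbler','wheel_head','head_top','rim_point','beaker','bowl'):
        for o in place_of(c,n)[:2]: print(n,round(o['conf'],2),np.round(tow(P,o['at'])))
E
```

```text
pics
clock 0.0
joints [ 1.168  0.3    1.522  0.     1.321 -0.067]
eef_pos [181.14  519.029 204.89 ]
eef_rot [ 3.04   1.57  -2.008]
wrist_force [-0.194 -0.508 -0.026]
moment [ 0.074  0.06  -0.043]
finger_gap 94.034
scene [[0.522, -0.439, 0.731, -391.505], [-0.853, -0.26, 0.453, -555.153], [-0.009, -0.86, -0.51, 643.754], [0.0, 0.0, 0.0, 1.0]] -0.14982641488332443
tumbler 0.63 [ 467. -263.   -4.]
wheel_head 0.85 [392. 183.   0.]
head_top 0.89 [392. 180.  63.]
rim_point 0.98 [376. 108.  59.]
beaker 0.89 [ 353. -267.   -1.]
bowl 0.69 [410. -77.  -3.]
top [[0.023, -0.997, 0.073, 369.304], [-1.0, -0.022, 0.007, -60.673], [-0.006, -0.073, -0.997, 904.57], [0.0, 0.0, 0.0, 1.0]] -0.08174681693587862
tumbler 0.95 [ 468. -263.   -5.]
wheel_head 0.88 [396. 186.   5.]
head_top 0.84 [397. 188.  55.]
head_top 0.35 [389. 100.  61.]
rim_point 0.56 [384. 105.  57.]
beaker 0.78 [ 352. -265.   -2.]
bowl 0.57 [411. -77.  -3.]
```

View pics/scene0.png

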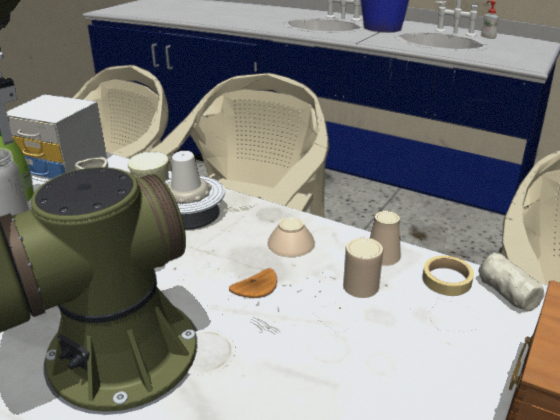

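View pics/top0.png

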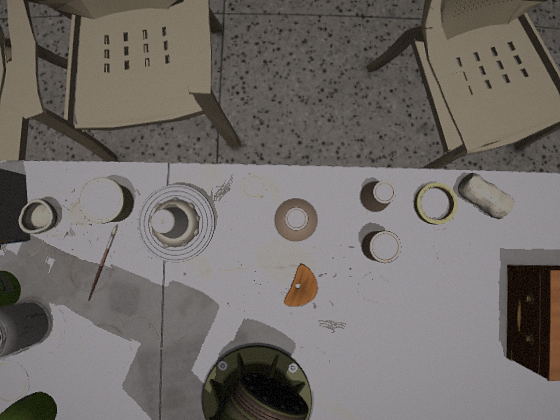

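```bash
python3 - <<'E'
from h import *
from scipy.optimize import least_squares
for c in('top','scene'):
    z=np.load(c+'0.npz');P=camera_params(c);d=z['d'].astype(float)
    v,u=np.mgrid[0:420,0:560]
    W=px2w(P,u,v,d);ok=d>0
    def at(cx,cy,R,z0,z1):
        m=ok&(np.hypot(W[...,0]-cx,W[...,1]-cy)<R)&(W[...,2]>z0)&(W[...,2]<z1); return W[m]
    def disc(p): # min enclosing circle & mean
        (a,b),r=cv2.minEnclosingCircle(p[:,:2].astype(np.float32)); return np.round([a,b,r,np.median(p[:,2]),len(p)],1),np.round(p.mean(0),1)
    print(c,'tum foot',disc(at(467,-263,45,84,110)))
    p=at(467,-263,45,10,80); 
    def f(q): return np.hypot(p[:,0]-q[0],p[:,1]-q[1])-(36-p[:,2]*12/92)
    if len(p)>20:
        r=least_squares(f,[467,-263],loss='soft_l1');print('side fit',r.x,len(p),np.std(r.fun))
    p=at(394,185,40,130,175); print('cone top',disc(p), np.percentile(p[:,2],[5,50,95]))
    p=at(394,185,60,80,152)
    def f(q): return np.hypot(p[:,0]-q[0],p[:,1]-q[1])-(q[2]-p[:,2]*np.tan(np.radians(8)))
    if len(p)>20:
        r=least_squares(f,[394,185,42],loss='soft_l1');print('cone side',r.x,len(p),np.std(r.fun), 'top z',(r.x[2]-21)/np.tan(np.radians(8)))
    print('head',disc(at(394,185,95,48,62)))
    print('collar',disc(at(394,185,60,70,82)))
    print('beaker',disc(at(352,-265,45,80,110)))
    print('table',np.median(W[300:,:,2][ok[300:]]))
E
```

```text
top tum foot (array([ 469.1, -261.1,   25.1,   89.9,  434. ]), array([ 469.5, -260.5,   90.1]))
side fit [ 469.90565059 -261.01191722] 382 0.5505350589710754
cone top (array([395.8, 183.6,  26. , 148.5, 542. ]), array([395.4, 181. , 147. ])) [134.40411853 148.54427094 151.26144192]
cone side [395.39785664 181.38830403  40.49686365] 872 4.8269996593482665 top z 138.72739328924945
head (array([ 395.7,  184.9,   85.9,   56.5, 2862. ]), array([395.1, 182. ,  56.5]))
collar (array([395.9, 182.5,  49.8,  74.9, 678. ]), array([394.4, 172. ,  74.7]))
beaker (array([ 355. , -263.4,   34.3,   87.9,  845. ]), array([ 354.8, -262.6,   87.9]))
table 0.5449265763435278
scene tum foot (array([ 466.7, -263.6,   26.3,   90.8,  353. ]), array([ 464.3, -263.9,   90.5]))
side fit [ 468.26335167 -262.3987076 ] 740 1.5384215358263411
cone top (array([390.3, 181.1,  27.2, 146.2, 360. ]), array([385. , 175.7, 144. ])) [131.44269636 146.24319597 151.84495517]
cone side [392.10936489 182.16949541  42.23679516] 968 3.34398467889971 top z 151.10764927576034
head (array([391.3, 182.9,  87.7,  57.3, 793. ]), array([394.2, 135.3,  57.1]))
collar (array([392. , 178.8,  49.2,  75.8, 359. ]), array([378.4, 161.2,  75.5]))
beaker (array([ 351.8, -265.3,   34.6,   88.5,  807. ]), array([ 348.1, -266.9,   88.1]))
table 1.9461126276547702
```

The scene view shows the tumbler at (386,237), behind the beaker at (363,267). The wheel and cone are at (186,190), with a stray pot beside the wheel at (148,165). The top view agrees: tumbler (378,195), beaker (382,246), wheel (177,222). Tumbler is at about (469,-262), the axis at about (394,183), and the cone top at z≈150.

```bash
cat >> h.py <<'E'
def axes():
    s=read_state(); R=Rn.from_euler('xyz',s['eef_rot']).as_matrix(); return s,R
def rows(target,Rt=None,n=None):
    """even rows: constant world-frame shift while turning about tool"""
    s,R=axes(); p=np.array(s['eef_pos']); d=(np.array(target)-p)/1000
    rv=Rn.from_matrix(R.T@Rt).as_rotvec() if Rt is not None else np.zeros(3)
    if n is None: n=int(max(np.ceil(np.linalg.norm(d)/.045),np.ceil(np.linalg.norm(rv)/.14),1))
    out=[]
    for i in range(n):
        Ri=R@Rn.from_rotvec(rv*i/n).as_matrix()
        out.append(np.round(np.r_[rv/n,Ri.T@d/n],4).tolist())
    print('n',n);[print(o) for o in out]
def down(a): # tool x down, tool z (jaws) along world angle a
    x=np.array([0,0,-1.]); z=np.array([np.cos(a),np.sin(a),0]); return np.stack([x,np.cross(z,x),z],1)
E
python3 - <<'E'
from h import *
s,R=axes();print(np.round(R,3), 'jaw angle',np.degrees(np.arctan2(R[1,2],R[0,2])))
P=camera_params('wrist');print({k:P[k] for k in('fx','fy','cx','cy','k1')});T=np.array(P['T'])
print('cam in tool R',np.round(R.T@T[:3,:3],3),'t',R.T@(T[:3,3]-np.array(s['eef_pos'])))
# obstacles near wheel
P=camera_params('top');z=np.load('top0.npz');v,u=np.mgrid[0:420,0:560];W=px2w(P,u,v,z['d'].astype(float))
m=(W[...,2]>100)&(z['d']>0)&(W[...,0]>250)
H={}
for p in W[m]:
    k=(int(p[0]//40*40),int(p[1]//40*40)); H[k]=max(H.get(k,0),round(p[2]))
print(H)
for a in(90,-90): print(a);rows([469,-262,205],down(np.radians(a)))
E
```

```text
[[ 0.    -0.944  0.329]
 [ 0.     0.329  0.944]
 [-1.    -0.     0.   ]] jaw angle 70.76402241547687
{'fx': 292.6678001798958, 'fy': 292.6678001798958, 'cx': 279.0205990372403, 'cy': 209.04015432786403, 'k1': -0.029456732359622192}
cam in tool R [[-0.    -0.281  0.96 ]
 [ 0.001 -0.96  -0.281]
 [ 1.     0.     0.   ]] t [-179.43636074   82.01112822   -0.65816465]
{(400, 160): 152, (400, 560): 100, (400, 200): 150, (400, 120): 131, (360, 560): 101, (360, 200): 151, (360, 160): 153, (360, 120): 137, (360, 520): 103, (320, 520): 104, (280, -600): 169, (280, -640): 152, (240, -600): 168}
90
n 19
[-0.0177, 0.0, 0.0, 0.0, -0.0278, -0.0338]
[-0.0177, 0.0, 0.0, 0.0, -0.0272, -0.0343]
[-0.0177, 0.0, 0.0, 0.0, -0.0266, -0.0348]
[-0.0177, 0.0, 0.0, 0.0, -0.026, -0.0353]
[-0.0177, 0.0, 0.0, 0.0, -0.0254, -0.0357]
[-0.0177, 0.0, 0.0, 0.0, -0.0248, -0.0362]
[-0.0177, 0.0, 0.0, 0.0, -0.0241, -0.0366]
[-0.0177, 0.0, 0.0, 0.0, -0.0235, -0.037]
[-0.0177, 0.0, 0.0, 0.0, -0.0228, -0.0374]
[-0.0177, 0.0, 0.0, 0.0, -0.0221, -0.0378]
[-0.0177, 0.0, 0.0, 0.0, -0.0215, -0.0382]
[-0.0177, 0.0, 0.0, 0.0, -0.020
[... 500 characters left out ...]
0.0, -0.0, 0.0, -0.0373, -0.0135]
[0.1336, 0.0, -0.0, 0.0, -0.0387, -0.0084]
[0.1336, 0.0, -0.0, 0.0, -0.0395, -0.0032]
[0.1336, 0.0, -0.0, 0.0, -0.0396, 0.0021]
[0.1336, 0.0, -0.0, 0.0, -0.039, 0.0074]
[0.1336, 0.0, -0.0, 0.0, -0.0376, 0.0125]
[0.1336, 0.0, -0.0, 0.0, -0.0356, 0.0174]
[0.1336, 0.0, -0.0, 0.0, -0.033, 0.022]
[0.1336, 0.0, -0.0, 0.0, -0.0298, 0.0262]
[0.1336, 0.0, -0.0, 0.0, -0.026, 0.0299]
[0.1336, 0.0, -0.0, 0.0, -0.0218, 0.0331]
[0.1336, 0.0, -0.0, 0.0, -0.0172, 0.0357]
[0.1336, 0.0, -0.0, 0.0, -0.0123, 0.0377]
[0.1336, 0.0, -0.0, 0.0, -0.0072, 0.039]
[0.1336, 0.0, -0.0, 0.0, -0.0019, 0.0396]
[0.1336, 0.0, -0.0, 0.0, 0.0034, 0.0395]
[0.1336, 0.0, -0.0, 0.0, 0.0086, 0.0387]
```

```bash
python3 - <<'E'
from h import *
rows([394,183,250],down(np.radians(90)),n=10)
E
```

```text
n 10
[-0.0336, 0.0, 0.0, -0.0045, -0.0312, -0.0247]
[-0.0336, 0.0, 0.0, -0.0045, -0.0303, -0.0258]
[-0.0336, 0.0, 0.0, -0.0045, -0.0294, -0.0268]
[-0.0336, 0.0, 0.0, -0.0045, -0.0285, -0.0277]
[-0.0336, 0.0, 0.0, -0.0045, -0.0276, -0.0287]
[-0.0336, 0.0, 0.0, -0.0045, -0.0266, -0.0296]
[-0.0336, 0.0, 0.0, -0.0045, -0.0256, -0.0305]
[-0.0336, 0.0, 0.0, -0.0045, -0.0246, -0.0313]
[-0.0336, 0.0, 0.0, -0.0045, -0.0235, -0.0321]
[-0.0336, 0.0, 0.0, -0.0045, -0.0224, -0.0329]
```

play_rows(
  motion=[-0.034,0,0,-0.0045,-0.031,-0.025,-1,-0.034,0,0,-0.0045,-0.03,-0.026,-1,-0.034,0,0,-0.0045,-0.029,-0.027,-1,-0.034,0,0,-0.0045,-0.0285,-0.028,-1,-0.034,0,0,-0.0045,-0.0275,-0.0285,-1,-0.034,0,0,-0.0045,-0.0265,-0.0295,-1,-0.034,0,0,-0.0045,-0.0255,-0.0305,-1,-0.034,0,0,-0.0045,-0.0245,-0.0315,-1,-0.034,0,0,-0.0045,-0.0235,-0.032,-1,-0.034,0,0,-0.0045,-0.0225,-0.033,-1,0,0,0,0,0,0,-1,0,0,0,0,0,0,-1],
)

```text
clock: 1.9
eef_pos: [401.9, 170.7, 252.6]
eef_rot: [-1.477, 1.568, 0.113]
wrist_force: [-0.3, 1.0, 0.6]
finger_gap: 93.7
```

```bash
python3 - <<'E'
from h import *
s=st();P=camera_params('wrist')
im,d=camera('wrist');cv2.imwrite('pics/wcone.png',im);np.savez('wcone.npz',im=im,d=d,T=P['T'])
for n in('head_top','wheel_head','rim_point'):
    for o in place_of('wrist',n)[:2]: print(n,round(o['conf'],2),np.round(tow(P,o['at'])))
v,u=np.mgrid[0:420,0:560];W=px2w(P,u,v,d.astype(float))
for z in range(60,165,6):
    m=(d>0)&(abs(W[...,2]-z)<3)&(np.hypot(W[...,0]-394,W[...,1]-183)<100); 
    if m.sum()>5:print(z,m.sum(),np.round(W[m].min(0)[:2],1),np.round(W[m].max(0)[:2],1))
rows([469,-262,200],down(np.radians(90)),n=10)
E
```

```text
clock 1.9
joints [ 3.180e-01  4.000e-03  1.751e+00 -1.000e-03  1.384e+00 -1.272e+00]
eef_pos [401.892 170.692 252.597]
eef_rot [-1.477  1.568  0.113]
wrist_force [-0.283  0.998  0.649]
moment [ 0.036  0.021 -0.017]
finger_gap 93.693
wheel_head 0.56 [393. 181.   2.]
rim_point 0.77 [385. 104.  53.]
60 3308 [311.9 101.3] [478.9 267.3]
66 595 [342.5 131.6] [450.3 239.7]
72 947 [347. 136.] [443.9 234.1]
78 1003 [351.5 141.6] [432.7 227.7]
84 78 [362.7 153. ] [391.4 216.1]
90 90 [363.2 153.3] [406.2 215.5]
96 81 [364.6 154.7] [403.  215.1]
102 90 [365. 155.] [405.  212.7]
108 89 [366.2 156.4] [402.  211.7]
114 90 [367.4 156.6] [403.7 211.3]
120 89 [367.9 158. ] [401.4 210.4]
126 96 [368.7 158.2] [402.6 209.7]
132 96 [369.8 159.4] [400.3 209.1]
138 102 [370.2 159.6] [401.6 206.5]
144 197 [371.3 160.8] [418.6 208.9]
150 1539 [372.1 162.1] [418.1 207.4]
n 10
[0.0023, 0.0, 0.0003, 0.0053, -0.0058, -0.0435]
[0.0023, 0.0, 0.0003, 0.0053, -0.0059, -0.0435]
[0.0023, 0.0, 0.0003, 0.0053, -0.006, -0.0435]
[0.0023, 0.0, 0.0003, 0.0053, -0.0061, -0.0435]
[0.0023, 0.0, 0.0003, 0.0053, -0.0062, -0.0435]
[0.0023, 0.0, 0.0003, 0.0053, -0.0063, -0.0435]
[0.0023, 0.0, 0.0003, 0.0053, -0.0064, -0.0435]
[0.0023, 0.0, 0.0003, 0.0053, -0.0065, -0.0434]
[0.0023, 0.0, 0.0003, 0.0053, -0.0066, -0.0434]
[0.0023, 0.0, 0.0003, 0.0052, -0.0067, -0.0434]
```

View pics/wcone.png

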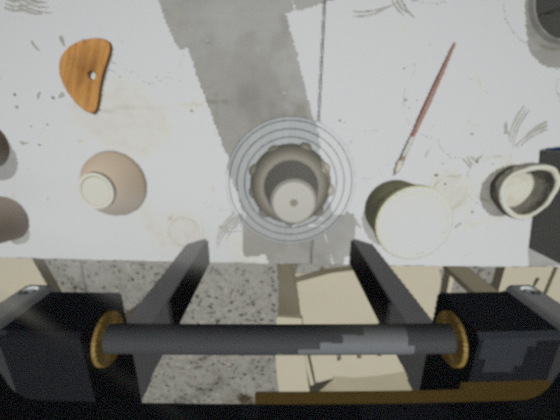

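The wrist view shows the cone's white top at (293,200), on the wheel centred at (290,178). The bowl is at (98,190). The top disc and head rim put the axis at about (395.2,184.5), with the cone top at about z=151. Next, the tumbler.

play_rows(
  motion=[0.002,0,0,0.005,-0.006,-0.0435,-1,0.002,0,0,0.005,-0.006,-0.0435,-1,0.002,0,0,0.005,-0.006,-0.0435,-1,0.002,0,0,0.005,-0.006,-0.0435,-1,0.002,0,0,0.005,-0.006,-0.0435,-1,0.002,0,0,0.005,-0.006,-0.0435,-1,0.002,0,0,0.005,-0.007,-0.0435,-1,0.002,0,0,0.005,-0.007,-0.0435,-1,0.002,0,0,0.005,-0.007,-0.0435,-1,0,0,0,0.005,-0.007,-0.0435,-1,0,0,0,0,0,0,-1,0,0,0,0,0,0,-1],
)

```text
clock: 3.3
eef_pos: [478.1, -266.3, 198.9]
eef_rot: [-0.85, 1.566, 0.747]
wrist_force: [0.7, 1.0, 0.3]
finger_gap: 94.0
```

```bash
python3 - <<'E'
from h import *
s=st();P=camera_params('wrist')
im,d=camera('wrist');cv2.imwrite('pics/wtum.png',im);np.savez('wtum.npz',im=im,d=d,T=P['T'])
for n in('tumbler','beaker'):
    for o in place_of('wrist',n)[:2]: print(n,round(o['conf'],2),np.round(tow(P,o['at'])))
v,u=np.mgrid[0:420,0:560];W=px2w(P,u,v,d.astype(float))
for z in range(0,110,6):
    m=(d>0)&(abs(W[...,2]-z)<3)&(np.hypot(W[...,0]-469,W[...,1]+262)<45); 
    if m.sum()>5:print(z,m.sum(),np.round(W[m].min(0)[:2],1),np.round(W[m].max(0)[:2],1))
E
```

```text
clock 3.3
joints [-0.577  0.298  1.539  0.004  1.304 -2.175]
eef_pos [ 478.072 -266.337  198.902]
eef_rot [-0.85   1.566  0.747]
wrist_force [0.66  0.983 0.301]
moment [ 0.042 -0.037 -0.007]
finger_gap 93.982
tumbler 0.62 [ 468. -263.   -1.]
beaker 0.58 [ 354. -261.    1.]
0 1036 [ 424.8 -305.9] [ 504.6 -217.5]
6 76 [ 434.5 -296.4] [ 474.2 -229.8]
12 67 [ 435.1 -294.6] [ 463.1 -227.4]
18 67 [ 436.5 -294.2] [ 476.8 -227.7]
24 90 [ 437.2 -293.9] [ 472.7 -228. ]
30 75 [ 437.9 -292.3] [ 477.1 -230.4]
36 77 [ 438.5 -291.8] [ 466.9 -231.1]
42 93 [ 439.7 -291.4] [ 473.9 -231.6]
48 74 [ 440.1 -289.7] [ 477. -232.]
54 100 [ 441.3 -289.5] [ 474.3 -232.2]
60 87 [ 442.  -289.1] [ 477.4 -234.5]
66 88 [ 443.  -287.7] [ 474.1 -235.3]
72 94 [ 444.  -287.3] [ 471.2 -235.6]
78 98 [ 444.4 -285.9] [ 468. -236.]
84 67 [ 445.2 -285.5] [ 469.3 -237.9]
90 1697 [ 445.6 -285. ] [ 494.3 -237.3]
96 50 [ 447.5 -283.9] [ 492.1 -238.4]
```

View pics/wtum.png

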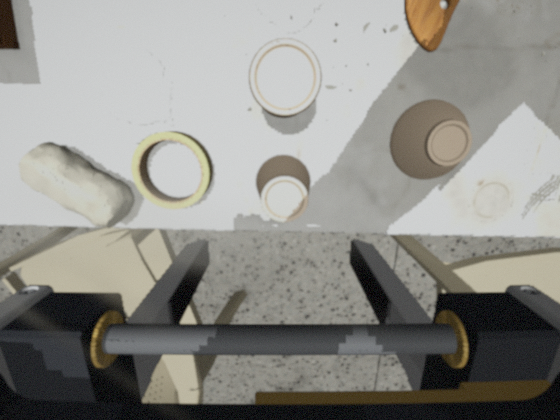

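The wrist view shows the tumbler's foot at (285,198), the beaker at (285,77) and the bowl at (446,143). I'll refine both centres the same way.

```bash
python3 - <<'E'
from h import *
for f,zl,c in(('wcone',146,(395,184)),('wtum',87,(470,-261))):
    z=np.load(f+'.npz');P=camera_params('wrist');P['T']=z['T'];d=z['d'].astype(float)
    v,u=np.mgrid[0:420,0:560];W=px2w(P,u,v,d)
    m=(d>0)&(W[...,2]>zl)&(W[...,2]<zl+12)&(np.hypot(W[...,0]-c[0],W[...,1]-c[1])<45)
    cn=max(cv2.findContours(m.astype(np.uint8),0,1)[0],key=cv2.contourArea)[:,0]
    zt=np.median(W[m][:,2])
    # ray at plane z=zt
    a=px2w(P,cn[:,0],cn[:,1],np.ones(len(cn)));o=np.array(P['T'])[:3,3]
    p=o+(a-o)*((zt-o[2])/(a-o)[:,2])[:,None]
    A=np.c_[p[:,:2],np.ones(len(p))];q=np.linalg.lstsq(A,-(p[:,:2]**2).sum(1),rcond=None)[0]
    print(f,zt,'ctr',-q[:2]/2,'r',np.sqrt((q[:2]**2).sum()/4-q[2]),'centroid',W[m].mean(0))
rows([470,-261,140],down(np.radians(90)),n=2)
E
```

```text
wcone 149.4684724484589 ctr [394.75976143 184.82761066] r 22.65588775877896 centroid [394.44405411 184.82644385 149.32547632]
wtum 90.22400938865934 ctr [ 469.88074171 -261.13421805] r 23.90351641027806 centroid [ 469.38413452 -261.17510531   90.49305734]
n 2
[0.0136, 0.0011, 0.0021, 0.0298, 0.0041, 0.0023]
[0.0136, 0.0011, 0.0021, 0.0298, 0.0041, 0.0023]
```

play_rows(
  motion=[0.0136,0.001,0.002,0.03,0.004,0.0023,-1,0.0136,0.001,0.002,0.03,0.004,0.0023,-1,0,0,0,0,0,0,-1],
)

```text
clock: 3.75
eef_pos: [471.3, -257.7, 140.3]
eef_rot: [-2.078, 1.567, -0.503]
wrist_force: [-0.7, -0.3, -0.1]
finger_gap: 93.9
```

```bash
python3 - <<'E'
from h import *
st();rows([469.9,-261.1,55],down(np.radians(90)),n=3)
E
```

```text
clock 3.75
joints [-0.569  0.332  1.637  0.     1.168 -2.143]
eef_pos [ 471.273 -257.686  140.292]
eef_rot [-2.078  1.567 -0.503]
wrist_force [-0.732 -0.336 -0.075]
moment [ 0.016 -0.031 -0.028]
finger_gap 93.906
n 3
[0.0013, -0.0007, 0.0012, 0.0284, 0.0006, -0.0011]
[0.0013, -0.0007, 0.0012, 0.0284, 0.0005, -0.0011]
[0.0013, -0.0007, 0.0012, 0.0284, 0.0005, -0.0011]
```

play_rows(
  motion=[0.001,0,0.001,0.028,0.0006,-0.0011,-1,0.001,0,0.001,0.028,0.0006,-0.0011,-1,0.001,0,0.001,0.027,0.0006,-0.0011,-1,0,0,0,0,0,0,-1,0,0,0,0,0,0,-1],
)

```text
clock: 4.25
eef_pos: [474.5, -259.8, 64.1]
eef_rot: [-2.228, 1.559, -0.649]
wrist_force: [0.2, -0.5, 1.4]
finger_gap: 93.8
```

```bash
python3 - <<'E'
from h import *
st();rows([469.9,-261.1,55],down(np.radians(90)),n=1)
E
```

```text
clock 4.25
joints [-5.680e-01  4.340e-01  1.694e+00 -1.000e-03  1.002e+00 -2.146e+00]
eef_pos [ 474.518 -259.805   64.094]
eef_rot [-2.228  1.559 -0.649]
wrist_force [ 0.245 -0.518  1.377]
moment [ 0.033 -0.039  0.008]
finger_gap 93.798
n 1
[0.0079, -0.0072, 0.0094, 0.0091, 0.0047, -0.0012]
```

play_rows(
  motion=[0.008,-0.007,0.0095,0.009,0.005,-0.001,-1,0,0,0,0,0,0,-1],
)

```text
clock: 4.45
eef_pos: [470.7, -261.2, 57.9]
eef_rot: [-2.171, 1.568, -0.6]
wrist_force: [-0.4, 0.6, 0.8]
finger_gap: 94.0
```

```bash
python3 - <<'E'
from h import *
st();rows([469.9,-261.1,55],down(np.radians(90)),n=1)
E
```

```text
clock 4.45
joints [-0.575  0.443  1.699 -0.     0.997 -2.146]
eef_pos [ 470.724 -261.25    57.856]
eef_rot [-2.171  1.568 -0.6  ]
wrist_force [-0.402  0.57   0.806]
moment [ 0.052  0.038 -0.01 ]
finger_gap 94.01
n 1
[0.0003, -0.0018, 0.0027, 0.0029, 0.0008, 0.0002]
```

play_rows(
  motion=[0,-0.002,0.003,0.003,0.001,0,-1,0,0,0,0,0,0,0.2,0,0,0,0,0,0,0.5,0,0,0,0,0,0,1,0,0,0,0,0,0,1,0,0,0,0,0,0,1],
  newtons=25,
)

```text
clock: 5.05
eef_pos: [470.5, -261.9, 56.8]
eef_rot: [-2.135, 1.568, -0.564]
wrist_force: [0.2, 1.5, 1.0]
finger_gap: 57.4
```

```bash
python3 - <<'E'
from h import *
st()
E
```

```text
clock 5.05
joints [-0.576  0.445  1.698  0.     0.996 -2.147]
eef_pos [ 470.49  -261.88    56.843]
eef_rot [-2.135  1.568 -0.564]
wrist_force [0.173 1.535 1.002]
moment [ 0.365 -0.034 -0.072]
finger_gap 57.413
```

play_rows(
  motion=[0,0,0,0,0,0,1,0,0,0,0,0,0,1,0,0,0,0,0,0,1],
)

```text
clock: 5.35
eef_pos: [470.5, -261.9, 56.8]
eef_rot: [-2.201, 1.568, -0.63]
wrist_force: [0.7, -0.3, -0.3]
finger_gap: 55.0
```

```bash
python3 - <<'E'
from h import *
st()
E
```

```text
clock 5.35
joints [-0.576  0.445  1.698 -0.     0.996 -2.147]
eef_pos [ 470.498 -261.943   56.823]
eef_rot [-2.201  1.568 -0.63 ]
wrist_force [ 0.674 -0.313 -0.333]
moment [ 0.007 -0.045  0.002]
finger_gap 55.031
```

play_rows(
  motion=[0,0,0,-0.003,0,0,1,0,0,0,-0.006,0,0,1,0,0,0,-0.015,0,0,1,0,0,0,-0.03,0,0,1,0,0,0,-0.04,0,0,1,0,0,0,-0.04,0,0,1,0,0,0,-0.03,0,0,1,0,0,0,-0.01,0,0,1,0,0,0,0,0,0,1,0,0,0,0,0,0,1],
)

```text
clock: 6.35
eef_pos: [468.5, -260.5, 236.8]
eef_rot: [0.951, 1.568, 2.522]
wrist_force: [0.2, -0.4, -2.9]
finger_gap: 54.9
```

```bash
python3 - <<'E'
from h import *
st()
P=camera_params('wrist');im,d=camera('wrist');cv2.imwrite('pics/held.png',im);np.savez('wheld.npz',im=im,d=d,T=P['T'])
rows([395,184.6,245],down(np.radians(90)),n=12)
E
```

```text
clock 6.35
joints [-0.576  0.248  1.514  0.     1.383 -2.147]
eef_pos [ 468.495 -260.508  236.832]
eef_rot [0.951 1.568 2.522]
wrist_force [ 0.167 -0.398 -2.948]
moment [ 0.062  0.029 -0.004]
finger_gap 54.933
n 12
[0.0, 0.0002, -0.0002, -0.0006, 0.0061, 0.0371]
[0.0, 0.0002, -0.0002, -0.0006, 0.0061, 0.0371]
[0.0, 0.0002, -0.0002, -0.0006, 0.0061, 0.0371]
[0.0, 0.0002, -0.0002, -0.0006, 0.0061, 0.0371]
[0.0, 0.0002, -0.0002, -0.0006, 0.0061, 0.0371]
[0.0, 0.0002, -0.0002, -0.0007, 0.0061, 0.0371]
[0.0, 0.0002, -0.0002, -0.0007, 0.0061, 0.0371]
[0.0, 0.0002, -0.0002, -0.0007, 0.0061, 0.0371]
[0.0, 0.0002, -0.0002, -0.0007, 0.0061, 0.0371]
[0.0, 0.0002, -0.0002, -0.0007, 0.0061, 0.0371]
[0.0, 0.0002, -0.0002, -0.0007, 0.0061, 0.0371]
[0.0, 0.0002, -0.0002, -0.0007, 0.0061, 0.0371]
```

View pics/held.png

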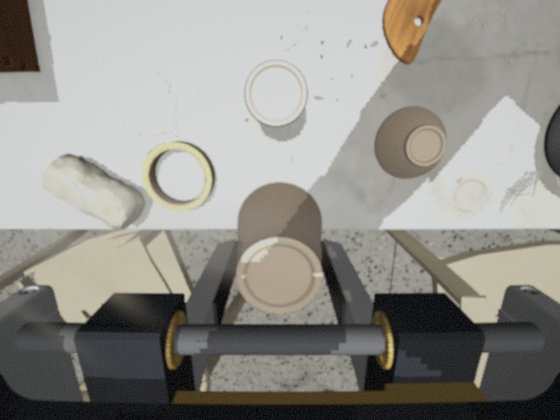

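The tumbler is held: its foot shows at (279,273) between the pads, and the wrist feels about 2.6 N. Now I'll measure its axis and tilt in the tool frame.

```bash
cat >> h.py <<'E'
from scipy.optimize import least_squares
def fitheld(f,s=None,show=True):
    z=np.load(f);P=camera_params('wrist');P['T']=z['T'];d=z['d'].astype(float)
    s,R=(axes() if s is None else s); 
    v,u=np.mgrid[0:420,0:560];W=px2w(P,u,v,d)
    t=(W-np.array(s['eef_pos']))@R  # tool coords
    m=(d>0)&(np.abs(t[...,2])<40)&(np.abs(t[...,1])<45)&(t[...,0]>-60)&(t[...,0]<70)
    m&=~((np.abs(t[...,2])>24)&(t[...,0]<8)&(np.abs(t[...,1])<12))
    p=t[m]
    # params: y0,z0 of rim centre, tilts, x of rim ; h = height above rim
    def res(q,k=None):
        ax=np.array([-1,q[2],q[3]]);ax/=np.linalg.norm(ax)
        r0=np.array([q[4],q[0],q[1]]);w=p-r0;h=w@ax;r=np.linalg.norm(w-h[:,None]*ax,axis=1)
        side=(r-(36-h*12/92))*np.cos(.13); foot=h-92
        return np.where(np.abs(side)<np.abs(foot),side,foot)
    r=least_squares(res,[0,0,0,0,57],loss='soft_l1',f_scale=.7)
    print('rim ctr tool y,z',r.x[:2],'tilt y,z',r.x[2:4],'rim x',r.x[4],'n',len(p),'rms',np.sqrt(np.mean(r.fun**2)),'med',np.median(abs(r.fun)))
    return r.x
E
python3 - <<'E'
from h import *
fitheld('wheld.npz')
E
```

```text
rim ctr tool y,z [ 0.7393387  -0.01513565] tilt y,z [-0.00959081 -0.00627148] rim x 58.72381433967796 n 9490 rms 0.8645429060053251 med 0.3478246998805996
```

play_rows(
  motion=[0,0,0,-0.001,0.003,0.018,1,0,0,0,-0.001,0.006,0.037,1,0,0,0,-0.001,0.006,0.037,1,0,0,0,-0.001,0.006,0.037,1,0,0,0,-0.001,0.006,0.037,1,0,0,0,-0.001,0.006,0.037,1,0,0,0,-0.001,0.006,0.037,1,0,0,0,-0.001,0.006,0.037,1,0,0,0,-0.001,0.006,0.037,1,0,0,0,-0.001,0.006,0.037,1,0,0,0,-0.001,0.006,0.037,1,0,0,0,0,0.006,0.037,1,0,0,0,0,0.003,0.018,1,0,0,0,0,0,0,1,0,0,0,0,0,0,1],
)

```text
clock: 7.9
eef_pos: [385.4, 199.0, 228.4]
eef_rot: [1.454, 1.531, 3.023]
wrist_force: [-0.6, -0.1, -2.0]
finger_gap: 55.0
```

```bash
python3 - <<'E'
from h import *
st()
rows([395.7,184.6,230],down(np.radians(90)),n=2)
E
```

```text
clock 7.9
joints [ 0.38   0.038  1.773  0.019  1.365 -1.193]
eef_pos [385.386 198.992 228.406]
eef_rot [1.454 1.531 3.023]
wrist_force [-0.647 -0.104 -1.963]
moment [-0.002 -0.072  0.043]
finger_gap 54.969
n 2
[-0.0009, 0.0023, -0.0196, -0.001, -0.0051, -0.0072]
[-0.0009, 0.0023, -0.0196, -0.0009, -0.0051, -0.0072]
```

play_rows(
  motion=[-0.001,0.002,-0.0196,-0.002,-0.005,-0.007,1,-0.001,0.002,-0.0196,-0.002,-0.005,-0.007,1,0,0,0,0,0,0,1,0,0,0,0,0,0,1],
)

```text
clock: 8.3
eef_pos: [396.8, 180.6, 231.3]
eef_rot: [-2.001, 1.568, -0.434]
wrist_force: [0.0, -0.1, -2.1]
finger_gap: 54.8
```

```bash
python3 - <<'E'
from h import *
st()
rows([395.7,184.6,230],down(np.radians(90)),n=1)
s=axes()
P=camera_params('wrist');im,d=camera('wrist');cv2.imwrite('pics/held2.png',im);np.savez('wheld2.npz',im=im,d=d,T=P['T'])
fitheld('wheld2.npz',s)
E
```

```text
clock 8.3
joints [ 0.344  0.019  1.785 -0.002  1.336 -1.223]
eef_pos [396.837 180.631 231.336]
eef_rot [-2.001  1.568 -0.434]
wrist_force [ 0.029 -0.119 -2.104]
moment [ 0.008 -0.011  0.005]
finger_gap 54.827
n 1
[-0.0035, -0.001, 0.0022, 0.0013, 0.0012, 0.004]
rim ctr tool y,z [0.84320692 0.05132094] tilt y,z [-0.01017276 -0.00703459] rim x 59.01471256316551 n 9485 rms 0.8703844355044722 med 0.35341621438593596
```

View pics/held2.png

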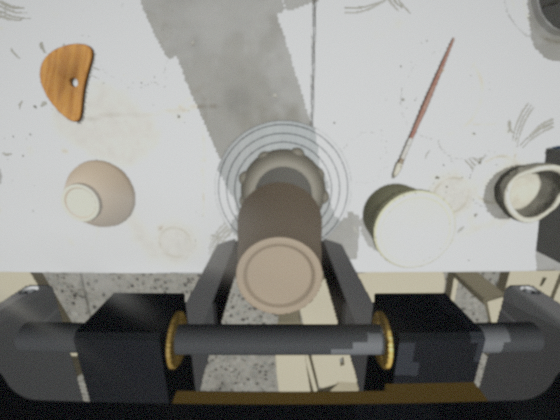

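The tumbler hangs over the wheel, with its foot at (279,273) and the cone hidden behind it. Grip geometry against the vision puts a y bias of about +0.8 mm on the camera, so I aim the TCP at (395.6,184.0).

play_rows(
  motion=[-0.0035,-0.001,0.002,0.008,0.0012,0.0035,1,0,0,0,0.008,0,0,1,0,0,0,0.008,0,0,1,0,0,0,0,0,0,1,0,0,0,0,0,0,1],
)

```text
clock: 8.85
eef_pos: [395.2, 184.5, 204.5]
eef_rot: [1.758, 1.569, -2.954]
wrist_force: [-0.7, 0.6, -2.1]
finger_gap: 54.5
```

```bash
python3 - <<'E'
from h import *
st()
rows([395.6,184.0,190],down(np.radians(90)),n=2)
E
```

```text
clock 8.85
joints [ 0.353  0.045  1.823  0.     1.276 -1.219]
eef_pos [395.195 184.452 204.477]
eef_rot [ 1.758  1.569 -2.954]
wrist_force [-0.686  0.556 -2.056]
moment [ 0.02   0.018 -0.048]
finger_gap 54.48
n 2
[0.0002, -0.0001, -0.0007, 0.0072, -0.0002, -0.0002]
[0.0002, -0.0001, -0.0007, 0.0072, -0.0002, -0.0002]
```

play_rows(
  motion=[0,0,-0.001,0.008,0,0,1,0,0,0,0.008,0,0,1,0,0,0,0.008,0,0,1,0,0,0,0.007,0,0,1,0,0,0,0,0,0,1,0,0,0,0,0,0,1],
)

```text
clock: 9.45
eef_pos: [395.1, 184.5, 170.5]
eef_rot: [2.191, 1.57, -2.521]
wrist_force: [1.0, -0.6, -1.8]
finger_gap: 54.9
```

```bash
python3 - <<'E'
from h import *
st()
rows([395.6,184.0,160],down(np.radians(90)),n=10)
E
```

```text
clock 9.45
joints [ 0.353  0.08   1.869 -0.     1.194 -1.218]
eef_pos [395.098 184.478 170.472]
eef_rot [ 2.191  1.57  -2.521]
wrist_force [ 1.036 -0.594 -1.818]
moment [0.03  0.031 0.014]
finger_gap 54.862
n 10
[0.0001, -0.0, -0.0001, 0.001, -0.0001, -0.0]
[0.0001, -0.0, -0.0001, 0.001, -0.0001, -0.0]
[0.0001, -0.0, -0.0001, 0.001, -0.0001, -0.0]
[0.0001, -0.0, -0.0001, 0.001, -0.0001, -0.0]
[0.0001, -0.0, -0.0001, 0.001, -0.0001, -0.0]
[0.0001, -0.0, -0.0001, 0.001, -0.0001, -0.0]
[0.0001, -0.0, -0.0001, 0.001, -0.0001, -0.0]
[0.0001, -0.0, -0.0001, 0.001, -0.0001, -0.0]
[0.0001, -0.0, -0.0001, 0.001, -0.0001, -0.0]
[0.0001, -0.0, -0.0001, 0.001, -0.0001, -0.0]
```

play_rows(
  motion=[0,0,0,0.0015,-0.0002,-0.0002,1,0,0,0,0.0015,-0.0002,-0.0002,1,0,0,0,0.0015,0,0,1,0,0,0,0.0015,0,0,1,0,0,0,0.0015,0,0,1,0,0,0,0.0015,0,0,1,0,0,0,0.0015,0,0,1],
)

```text
clock: 10.15
eef_pos: [396.0, 184.2, 160.0]
eef_rot: [-1.38, 1.57, 0.192]
wrist_force: [-0.0, 0.6, -2.3]
finger_gap: 55.0
```

```bash
python3 - <<'E'
from h import *
st()
E
```

```text
clock 10.15
joints [ 0.352  0.093  1.881 -0.     1.167 -1.22 ]
eef_pos [395.98  184.212 160.002]
eef_rot [-1.38   1.57   0.192]
wrist_force [-0.032  0.588 -2.343]
moment [-0.01  -0.06   0.012]
finger_gap 55.032
```

play_rows(
  motion=[0,0,0,0.001,0,0,1,0,0,0,0.001,0,0,1,0,0,0,0.001,0,0,1,0,0,0,0.001,0,0,1,0,0,0,0.001,0,0,1],
)

```text
clock: 10.65
eef_pos: [396.0, 184.2, 154.5]
eef_rot: [-1.374, 1.57, 0.197]
wrist_force: [-0.3, 0.5, -2.4]
finger_gap: 54.8
```

play_rows(
  motion=[0,0,0,0.001,0,0,1,0,0,0,0.001,0,0,1,0,0,0,0.001,0,0,1],
)

```text
clock: 10.95
eef_pos: [396.0, 184.2, 151.3]
eef_rot: [-1.378, 1.57, 0.194]
wrist_force: [-0.5, 0.2, -1.6]
finger_gap: 54.9
```

play_rows(
  motion=[0,0,0,0.001,0,0,1,0,0,0,0.001,0,0,1],
)

```text
clock: 11.15
eef_pos: [396.1, 184.3, 149.2]
eef_rot: [-1.158, 1.569, 0.413]
wrist_force: [0.2, 1.2, -0.5]
finger_gap: 55.2
```

```bash
python3 - <<'E'
from h import *
st()
E
```

```text
clock 11.15
joints [ 0.352  0.106  1.893  0.     1.141 -1.22 ]
eef_pos [396.077 184.337 149.191]
eef_rot [-1.158  1.569  0.413]
wrist_force [ 0.181  1.231 -0.511]
moment [0.299 0.005 0.044]
finger_gap 55.186
```

play_rows(
  motion=[0,0,0,0.0005,0,0,1],
)

```text
clock: 11.25
eef_pos: [396.1, 184.4, 148.6]
eef_rot: [-1.052, 1.569, 0.519]
wrist_force: [-0.4, 0.4, -1.5]
finger_gap: 54.9
```

```bash
python3 - <<'E'
from h import *
st()
E
```

```text
clock 11.25
joints [ 0.352  0.107  1.894  0.     1.139 -1.22 ]
eef_pos [396.119 184.436 148.647]
eef_rot [-1.052  1.569  0.519]
wrist_force [-0.356  0.431 -1.463]
moment [ 0.229  0.031 -0.015]
finger_gap 54.877
```

Contact is just starting. The moment says the cone pushes the tumbler toward +y, so I ease that way and keep going down.

play_rows(
  motion=[0,0,0,0.0005,0,0.0004,1],
)

```text
clock: 11.35
eef_pos: [396.1, 184.8, 148.1]
eef_rot: [-1.12, 1.569, 0.451]
wrist_force: [0.1, 0.0, -2.2]
finger_gap: 55.2
```

```bash
python3 - <<'E'
from h import *
st()
E
```

```text
clock 11.35
joints [ 0.353  0.108  1.894  0.     1.138 -1.219]
eef_pos [396.114 184.804 148.096]
eef_rot [-1.12   1.569  0.451]
wrist_force [ 0.073  0.049 -2.233]
moment [-0.007 -0.005 -0.03 ]
finger_gap 55.207
```

play_rows(
  motion=[0,0,0,0.0005,0,0.0003,1],
)

```text
clock: 11.45
eef_pos: [396.1, 185.1, 147.5]
eef_rot: [-1.268, 1.569, 0.303]
wrist_force: [0.2, -1.6, -1.0]
finger_gap: 54.6
```

```bash
python3 - <<'E'
from h import *
st()
E
```

```text
clock 11.45
joints [ 0.353  0.109  1.894 -0.     1.137 -1.218]
eef_pos [396.09  185.052 147.531]
eef_rot [-1.268  1.569  0.303]
wrist_force [ 0.204 -1.607 -0.974]
moment [-0.339  0.037  0.005]
finger_gap 54.648
```

play_rows(
  motion=[0,0,0,0.0004,0,-0.0003,1],
)

```text
clock: 11.55
eef_pos: [396.1, 184.7, 147.1]
eef_rot: [-1.361, 1.569, 0.211]
wrist_force: [0.6, 0.4, -2.3]
finger_gap: 54.5
```

```bash
python3 - <<'E'
from h import *
st()
E
```

```text
clock 11.55
joints [ 0.353  0.109  1.895 -0.     1.136 -1.219]
eef_pos [396.088 184.705 147.091]
eef_rot [-1.361  1.569  0.211]
wrist_force [ 0.584  0.424 -2.309]
moment [0.153 0.003 0.036]
finger_gap 54.511
```

play_rows(
  motion=[0,0,0,0.0004,0,0,1],
)

```text
clock: 11.65
eef_pos: [396.1, 184.8, 146.7]
eef_rot: [-1.247, 1.569, 0.325]
wrist_force: [0.5, 0.4, -1.6]
finger_gap: 55.2
```

```bash
python3 - <<'E'
from h import *
st()
E
```

```text
clock 11.65
joints [ 0.353  0.11   1.896 -0.     1.135 -1.219]
eef_pos [396.108 184.757 146.671]
eef_rot [-1.247  1.569  0.325]
wrist_force [ 0.541  0.393 -1.6  ]
moment [0.144 0.028 0.027]
finger_gap 55.233
```

play_rows(
  motion=[0,0,0,0.0005,0,0.0001,1],
)

```text
clock: 11.75
eef_pos: [396.2, 184.8, 146.2]
eef_rot: [-1.324, 1.569, 0.247]
wrist_force: [-0.1, -0.2, 1.0]
finger_gap: 54.7
```

```bash
python3 - <<'E'
from h import *
st()
E
```

```text
clock 11.75
joints [ 0.353  0.11   1.896 -0.     1.133 -1.218]
eef_pos [396.181 184.836 146.243]
eef_rot [-1.324  1.569  0.247]
wrist_force [-0.071 -0.243  0.974]
moment [-0.245 -0.024 -0.011]
finger_gap 54.695
```

play_rows(
  motion=[0,0,0,0.0005,0,0,1],
)

```text
clock: 11.85
eef_pos: [396.3, 184.8, 146.0]
eef_rot: [-1.352, 1.569, 0.219]
wrist_force: [-1.1, -1.2, 4.2]
finger_gap: 54.9
```

```bash
python3 - <<'E'
from h import *
st()
E
```

```text
clock 11.85
joints [ 0.353  0.111  1.896 -0.     1.132 -1.218]
eef_pos [396.339 184.847 145.963]
eef_rot [-1.352  1.569  0.219]
wrist_force [-1.107 -1.232  4.155]
moment [-0.182  0.25  -0.046]
finger_gap 54.896
```

Seating has begun: about 6.5 N net, with the TCP at z≈146, so the rim is about 32 mm above the head, as the cone height predicted. Now I press, raising the force gradually.

play_rows(
  motion=[0,0,0,0.0005,0.0001,0,1],
)

```text
clock: 11.95
eef_pos: [396.4, 184.9, 145.9]
eef_rot: [-1.374, 1.568, 0.198]
wrist_force: [-2.2, -1.4, 7.3]
finger_gap: 55.0
```

```bash
python3 - <<'E'
from h import *
st()
E
```

```text
clock 11.95
joints [ 0.353  0.111  1.897 -0.     1.132 -1.218]
eef_pos [396.409 184.868 145.864]
eef_rot [-1.374  1.568  0.198]
wrist_force [-2.181 -1.364  7.291]
moment [-0.334  0.479  0.006]
finger_gap 55.045
```

play_rows(
  motion=[0,0,0,0.0005,0.0001,0,1],
)

```text
clock: 12.05
eef_pos: [396.4, 184.9, 145.8]
eef_rot: [-1.391, 1.568, 0.181]
wrist_force: [-2.6, -0.7, 7.2]
finger_gap: 55.0
```

```bash
python3 - <<'E'
from h import *
st()
E
```

```text
clock 12.05
joints [ 3.530e-01  1.110e-01  1.897e+00 -1.000e-03  1.131e+00 -1.218e+00]
eef_pos [396.43  184.887 145.85 ]
eef_rot [-1.391  1.568  0.181]
wrist_force [-2.615 -0.667  7.243]
moment [-0.336  0.543 -0.02 ]
finger_gap 54.964
```

play_rows(
  motion=[0,0,0,0.0005,0.0003,0,1,0,0,0,0.0005,0.0003,-0.0001,1],
)

```text
clock: 12.25
eef_pos: [396.3, 184.8, 145.8]
eef_rot: [-1.4, 1.566, 0.172]
wrist_force: [-0.9, -0.5, 5.0]
finger_gap: 54.9
```

```bash
python3 - <<'E'
from h import *
st()
E
```

```text
clock 12.25
joints [ 3.530e-01  1.090e-01  1.898e+00 -1.000e-03  1.129e+00 -1.218e+00]
eef_pos [396.32  184.84  145.838]
eef_rot [-1.4    1.566  0.172]
wrist_force [-0.864 -0.481  5.007]
moment [-0.153  0.146  0.014]
finger_gap 54.889
```

play_rows(
  motion=[0,0,0,0.0006,0.0003,-0.0001,1,0,0,0,0.0006,0.0003,-0.0001,1],
)

```text
clock: 12.45
eef_pos: [396.4, 184.9, 145.9]
eef_rot: [-1.358, 1.563, 0.214]
wrist_force: [-0.8, -0.1, 6.4]
finger_gap: 54.8
```

```bash
python3 - <<'E'
from h import *
st()
E
```

```text
clock 12.45
joints [ 3.530e-01  1.080e-01  1.900e+00 -1.000e-03  1.127e+00 -1.218e+00]
eef_pos [396.403 184.852 145.852]
eef_rot [-1.358  1.563  0.214]
wrist_force [-0.785 -0.143  6.433]
moment [-0.318  0.305  0.007]
finger_gap 54.814
```

```bash
python3 - <<'E'
from h import *
rows([396.2,184.8,145],down(np.radians(90)),n=1)
E
```

```text
n 1
[0.0009, 0.0016, 0.0072, 0.0009, 0.0002, -0.0001]
```

play_rows(
  motion=[0,0.001,0.0035,0.0008,0.0001,0,1,0,0.001,0.0035,0.0008,0.0001,0,1],
)

```text
clock: 12.65
eef_pos: [396.5, 184.9, 145.7]
eef_rot: [-1.703, 1.569, -0.131]
wrist_force: [-4.7, -1.6, 11.6]
finger_gap: 54.8
```

```bash
python3 - <<'E'
from h import *
st()
E
```

```text
clock 12.65
joints [ 3.530e-01  1.120e-01  1.896e+00 -1.000e-03  1.132e+00 -1.218e+00]
eef_pos [396.52  184.924 145.691]
eef_rot [-1.703  1.569 -0.131]
wrist_force [-4.726 -1.585 11.643]
moment [-0.552  0.966 -0.035]
finger_gap 54.785
```

play_rows(
  motion=[0,0,0.001,0.0008,0.0001,0,1,0,0,0.001,0.0008,0.0001,0,1],
)

```text
clock: 12.85
eef_pos: [396.5, 184.9, 145.7]
eef_rot: [-1.87, 1.57, -0.298]
wrist_force: [-4.8, -2.3, 11.3]
finger_gap: 55.1
```

```bash
python3 - <<'E'
from h import *
st()
rows([396.2,184.8,145],down(np.radians(90)),n=1)
E
```

```text
clock 12.85
joints [ 0.353  0.113  1.895 -0.     1.134 -1.219]
eef_pos [396.531 184.907 145.704]
eef_rot [-1.87   1.57  -0.298]
wrist_force [-4.796 -2.292 11.313]
moment [-0.555  0.966  0.018]
finger_gap 55.066
n 1
[0.0012, -0.0002, 0.0006, 0.0007, 0.0003, -0.0001]
```

play_rows(
  motion=[0,0,0,0.0006,0.0004,-0.0002,1,0,0,0,0.0006,0.0004,-0.0002,1],
)

```text
clock: 13.05
eef_pos: [396.4, 184.8, 145.8]
eef_rot: [-1.291, 1.568, 0.281]
wrist_force: [-0.1, 1.5, 5.2]
finger_gap: 55.2
```

```bash
python3 - <<'E'
from h import *
st()
rows([396.2,184.8,145],down(np.radians(90)),n=1)
E
```

```text
clock 13.05
joints [ 0.353  0.111  1.897 -0.     1.131 -1.219]
eef_pos [396.366 184.826 145.779]
eef_rot [-1.291  1.568  0.281]
wrist_force [-0.134  1.483  5.18 ]
moment [ 0.103  0.059 -0.058]
finger_gap 55.195
n 1
[0.0012, 0.0008, 0.0028, 0.0008, 0.0002, -0.0]
```

play_rows(
  motion=[0,0,0.001,0.0008,0.0003,0,1,0,0,0.001,0.0008,0.0003,0,1],
)

```text
clock: 13.25
eef_pos: [396.5, 184.9, 145.7]
eef_rot: [-1.228, 1.567, 0.344]
wrist_force: [-2.7, -2.9, 9.9]
finger_gap: 54.6
```

```bash
python3 - <<'E'
from h import *
st()
rows([396.2,184.8,145],down(np.radians(90)),n=1)
E
```

```text
clock 13.25
joints [ 0.353  0.111  1.897 -0.     1.13  -1.22 ]
eef_pos [396.467 184.895 145.691]
eef_rot [-1.228  1.567  0.344]
wrist_force [-2.75  -2.85   9.931]
moment [-0.673  0.589 -0.041]
finger_gap 54.558
n 1
[0.0014, 0.0012, 0.0033, 0.0007, 0.0003, -0.0001]
```

play_rows(
  motion=[0,0,0.001,0.0008,0.0002,0,1,0,0,0.001,0.0008,0.0002,0,1,0,0,0.001,0.0008,0.0002,0,1,0,0,0.001,0.0008,0.0002,0,1],
)

```text
clock: 13.65
eef_pos: [396.5, 184.9, 145.7]
eef_rot: [-1.085, 1.568, 0.488]
wrist_force: [-3.0, -2.8, 10.8]
finger_gap: 54.9
```

```bash
python3 - <<'E'
from h import *
s=st()
rows([396.2,184.8,145],down(np.radians(90)),n=1)
s=axes()
P=camera_params('wrist');im,d=camera('wrist');cv2.imwrite('pics/seat.png',im);np.savez('wseat.npz',im=im,d=d,T=P['T'])
q=fitheld('wseat.npz',s)
R=s[1];print('rim ctr world',np.array(s[0]['eef_pos'])+R@np.array([q[4],q[0],q[1]]),'axis',R@np.array([-1,q[2],q[3]]))
for c in('scene','top'):
    im,d=camera(c);P=camera_params(c);np.savez(c+'1.npz',im=im,d=d,T=P['T'])
    for n in('tumbler','rim_point','head_top'):
        for o in place_of(c,n)[:1]: print(c,n,round(o['conf'],2),np.round(tow(P,o['at'])))
E
```

```text
clock 13.65
joints [ 0.352  0.111  1.897  0.     1.131 -1.22 ]
eef_pos [396.474 184.884 145.687]
eef_rot [-1.085  1.568  0.488]
wrist_force [-3.039 -2.822 10.816]
moment [-0.582  0.786 -0.012]
finger_gap 54.878
n 1
[0.0017, 0.0014, 0.0026, 0.0007, 0.0003, -0.0001]
rim ctr tool y,z [ 1.24541959 -0.21355647] tilt y,z [-0.01522023 -0.0025824 ] rim x 58.85623247269717 n 10385 rms 1.0469885652041424 med 0.3974120706326614
rim ctr world [395.38472633 184.75127218  86.8273153 ] axis [ 0.01258161 -0.00395783  1.00003218]
scene tumbler 0.66 [392. 183.  90.]
scene rim_point 0.61 [381. 107.  57.]
scene head_top 0.96 [392. 181.  62.]
top rim_point 0.55 [386. 102.  57.]
```

The tumbler is seated and pressed. Its rim centre is at (395.4,184.75) against the axis at (395.0,184.6), the rim is about 31 mm above the head, and the push is about 13 N. The extra tilt over the camera's constant reading is about 0.005. Now I start the turn with light pressure.

play_rows(
  motion=[0.04,0,0.001,0.0007,0.0002,0,1,0.05,0,0.001,0.0007,0.0002,-0.0001,1,0.05,0,0.001,0.0007,0.0002,-0.0001,1],
)

```text
clock: 14.4
eef_pos: [396.4, 184.7, 145.7]
eef_rot: [-0.707, 1.568, 0.722]
wrist_force: [-3.1, -1.5, 8.9]
finger_gap: 55.0
```

```bash
cat >> h.py <<'E'
def chk(cx=396.47,cy=184.88):
    s=st();_,R=axes();a=np.degrees(np.arctan2(R[1,2],R[0,2]));print('jaw',a)
    rv=Rn.from_matrix(R.T@down(np.radians(a))).as_rotvec();print('tilt fix tool',np.round(rv,4))
    print('tool y,z in world xy',np.round(R[:2,1],2),np.round(R[:2,2],2))
    F=R.T@np.array(s['wrist_force']);print('force tool',np.round(F,1))
    c=np.array([395.4,184.8]);print('axis in tool y,z',np.round((R.T@np.r_[c-np.array(s['eef_pos'])[:2],0])[1:],2))
E
python3 - <<'E'
from h import *
chk()
E
```

```text
clock 14.4
joints [ 3.520e-01  1.110e-01  1.897e+00  1.000e-03  1.131e+00 -1.078e+00]
eef_pos [396.432 184.733 145.716]
eef_rot [-0.707  1.568  0.722]
wrist_force [-3.124 -1.522  8.859]
moment [-0.459  0.61   0.088]
finger_gap 55.006
jaw 81.88404271494366
tilt fix tool [-0.      0.0021  0.0018]
tool y,z in world xy [-0.99  0.14] [0.14 0.99]
force tool [-8.9  2.9 -1.9]
axis in tool y,z [ 1.03 -0.08]
```

play_rows(
  motion=[0.07,0,0.001,0.0008,0.0002,-0.0001,1,0.07,0,0.001,0.0008,0.0002,-0.0001,1,0.07,0,0.001,0.0008,0.0002,-0.0001,1,0.07,0,0.001,0.0008,0.0002,-0.0001,1],
)

```text
clock: 14.8
eef_pos: [396.3, 184.5, 145.7]
eef_rot: [-0.005, 1.568, 1.134]
wrist_force: [-3.5, -2.1, 10.1]
finger_gap: 54.7
```

```bash
python3 - <<'E'
from h import *
chk()
c='top';im,d=camera(c);P=camera_params(c)
for n in('tumbler','rim_point','wheel_head'):
    for o in place_of(c,n)[:1]: print(c,n,round(o['conf'],2),np.round(tow(P,o['at'])))
cv2.imwrite('pics/turn1.png',im)
E
```

```text
clock 14.8
joints [ 0.35   0.111  1.897  0.003  1.131 -0.789]
eef_pos [396.319 184.506 145.678]
eef_rot [-0.005  1.568  1.134]
wrist_force [-3.516 -2.109 10.092]
moment [-0.739  0.817  0.131]
finger_gap 54.695
jaw 65.24552895400154
tilt fix tool [-0.      0.0032  0.    ]
tool y,z in world xy [-0.91  0.42] [0.42 0.91]
force tool [-10.1   2.3  -3.4]
axis in tool y,z [ 0.96 -0.12]
top tumbler 0.62 [396. 184.  89.]
top rim_point 0.92 [355. 116.  61.]
top wheel_head 0.79 [399. 188.   1.]
```

View pics/turn1.png

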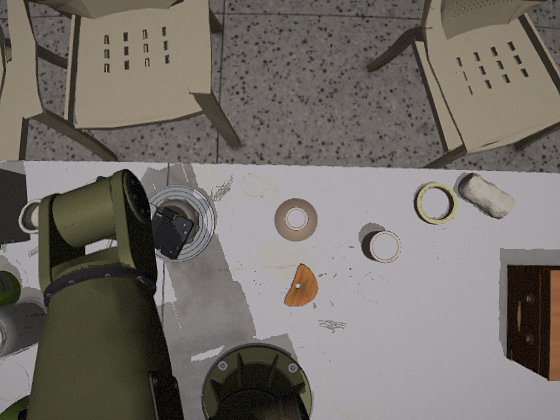

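The top view shows the gripper on the wheel at (175,230). Rim_point has moved to (355,116), so the head is coming round with the tumbler, about 25° so far.

play_rows(
  motion=[0.08,0.001,0,0.0007,0.0002,-0.0002,1,0.08,0.001,0,0.0007,0.0002,-0.0002,1,0.08,0,0,0.0007,0.0002,-0.0002,1,0.08,0,0,0.0007,0.0002,-0.0002,1],
)

```text
clock: 15.4
eef_pos: [396.1, 184.3, 145.7]
eef_rot: [-0.434, 1.567, 0.378]
wrist_force: [-2.2, -2.0, 8.7]
finger_gap: 54.7
```

```bash
python3 - <<'E'
from h import *
chk()
E
```

```text
clock 15.4
joints [ 0.352  0.109  1.899  0.     1.129 -0.46 ]
eef_pos [396.101 184.322 145.685]
eef_rot [-0.434  1.567  0.378]
wrist_force [-2.173 -2.014  8.662]
moment [-0.648  0.718  0.041]
finger_gap 54.708
jaw 46.51255895348841
tilt fix tool [-0.      0.0037  0.0017]
tool y,z in world xy [-0.73  0.69] [0.69 0.73]
force tool [-8.7  0.2 -2.9]
axis in tool y,z [ 0.84 -0.14]
```

play_rows(
  motion=[0.08,0.001,0,0.0007,0.0001,-0.0002,1,0.08,0.001,0.001,0.0007,0.0001,-0.0002,1,0.08,0.001,0.001,0.0007,0.0001,-0.0002,1,0.08,0.001,0,0.0007,0.0001,-0.0002,1,0.04,0,0,0.0006,0.0001,-0.0002,1,0,0,0,0.0006,0.0001,-0.0002,1,0,0,0,0.0004,0.0001,-0.0001,1,0,0,0,0.0003,0,0,1],
)

```text
clock: 16.2
eef_pos: [395.8, 184.2, 145.7]
eef_rot: [-0.15, 1.567, 0.283]
wrist_force: [-2.1, -1.2, 4.9]
finger_gap: 54.7
```

```bash
python3 - <<'E'
from h import *
chk()
c='top';im,d=camera(c);P=camera_params(c)
for n in('tumbler','rim_point','wheel_head'):
    for o in place_of(c,n)[:1]: print(c,n,round(o['conf'],2),np.round(tow(P,o['at'])))
s=axes()
P=camera_params('wrist');im,d=camera('wrist');cv2.imwrite('pics/seat2.png',im);np.savez('wseat2.npz',im=im,d=d,T=P['T'])
for n in('rim_point',):
    for o in place_of('wrist',n)[:1]: print(n,round(o['conf'],2),np.round(tow(P,o['at'])))
q=fitheld('wseat2.npz',s)
R=s[1];print('rim ctr world',np.array(s[0]['eef_pos'])+R@np.array([q[4],q[0],q[1]]),'axis',R@np.array([-1,q[2],q[3]]))
E
```

```text
clock 16.2
joints [ 0.352  0.108  1.9   -0.     1.129 -0.081]
eef_pos [395.815 184.172 145.727]
eef_rot [-0.15   1.567  0.283]
wrist_force [-2.055 -1.181  4.863]
moment [-0.365  0.672 -0.013]
finger_gap 54.727
jaw 24.82745238569838
tilt fix tool [-0.      0.0041  0.0006]
tool y,z in world xy [-0.42  0.91] [0.91 0.42]
force tool [-4.9 -0.2 -2.3]
axis in tool y,z [ 0.74 -0.11]
top tumbler 0.92 [397. 187.  89.]
top rim_point 0.67 [320. 159.  58.]
top wheel_head 0.82 [396. 187.   1.]
rim ctr tool y,z [ 0.3526358  -0.15697162] tilt y,z [-0.01154057 -0.00044372] rim x 58.94717798156793 n 10293 rms 1.0531865106338336 med 0.39255616678907723
rim ctr world [395.74914575 184.49297057  86.7579067 ] axis [ 5.29591914e-04 -1.18287385e-02  9.99996591e-01]
```

The head has turned about 66° (rim_point (386,102) → (320,159)). Now I ease the load and let go.

play_rows(
  motion=[0,0,0,0,0,-0.0002,1,0,0,0,0,0,-0.0001,1],
  newtons=10,
)

```text
clock: 16.7
eef_pos: [395.8, 184.2, 145.7]
eef_rot: [-0.09, 1.566, 0.343]
wrist_force: [-0.3, -0.5, 0.3]
finger_gap: 55.3
```

```bash
python3 - <<'E'
from h import *
chk()
E
```

```text
clock 16.7
joints [ 0.352  0.108  1.9   -0.     1.128 -0.082]
eef_pos [395.8   184.219 145.69 ]
eef_rot [-0.09   1.566  0.343]
wrist_force [-0.339 -0.465  0.28 ]
moment [-0.064 -0.127 -0.074]
finger_gap 55.296
jaw 24.833404268751245
tilt fix tool [-0.      0.0051  0.0005]
tool y,z in world xy [-0.42  0.91] [0.91 0.42]
force tool [-0.3 -0.3 -0.5]
axis in tool y,z [ 0.69 -0.12]
```

Forces are near zero, so I open.

play_rows(
  motion=[0,0,0,0,0,0,-0.3,0,0,0,0,0,0,-0.4,0,0,0,0,0,0,-0.6,0,0,0,0,0,0,-0.8,0,0,0,0,0,0,-1,0,0,0,0,0,0,-1,0,0,0,0,0,0,-1],
)

```text
clock: 17.4
eef_pos: [395.5, 184.2, 145.2]
eef_rot: [-0.08, 1.567, 0.353]
wrist_force: [0.4, -0.8, -0.2]
finger_gap: 94.0
```

```bash
python3 - <<'E'
from h import *
chk()
s=axes();P=camera_params('wrist');im,d=camera('wrist');cv2.imwrite('pics/rel.png',im)
E
```

```text
clock 17.4
joints [ 0.352  0.108  1.901  0.     1.128 -0.082]
eef_pos [395.532 184.155 145.213]
eef_rot [-0.08   1.567  0.353]
wrist_force [ 0.364 -0.775 -0.247]
moment [-0.047  0.021 -0.037]
finger_gap 94.034
jaw 24.844498632322477
tilt fix tool [-0.      0.0041  0.0003]
tool y,z in world xy [-0.42  0.91] [0.91 0.42]
force tool [ 0.2 -0.9  0. ]
axis in tool y,z [0.64 0.15]
```

View pics/rel.png

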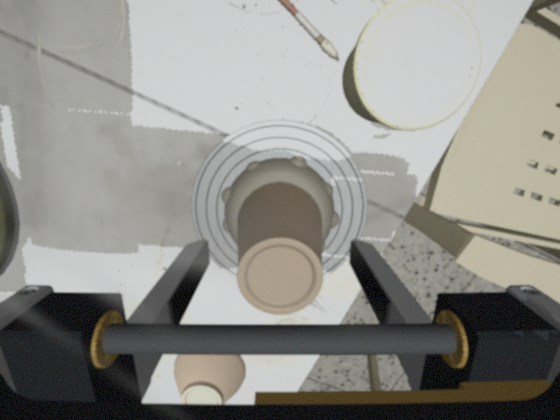

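The fingers are open either side of the tumbler, whose foot is at (280,274), standing on the wheel (rings centred near (280,205)). Now straight up, then a check.

play_rows(
  motion=[0,0,0,-0.01,0,0,-1,0,0,0,-0.02,0,0,-1,0,0,0,-0.03,0,0,-1,0,0,0,-0.03,0,0,-1,0,0,0,-0.03,0,0,-1,0,0,0,-0.02,0,0,-1,0,0,0,0,0,0,-1,0,0,0,0,0,0,-1],
)

```text
clock: 18.25
eef_pos: [394.0, 183.6, 294.7]
eef_rot: [-0.077, 1.565, 0.357]
wrist_force: [0.3, 0.1, -0.1]
finger_gap: 94.1
```

```bash
python3 - <<'E'
from h import *
st()
P=camera_params('wrist');im,d=camera('wrist');cv2.imwrite('pics/fin.png',im)
for n in('tumbler','rim_point','wheel_head'):
    for o in place_of('wrist',n)[:1]: print('wrist',n,round(o['conf'],2),np.round(tow(P,o['at'])))
v,u=np.mgrid[0:420,0:560];W=px2w(P,u,v,d.astype(float))
from scipy.optimize import least_squares
p=W[(d>0)&(np.hypot(W[...,0]-395,W[...,1]-184.6)<42)&(W[...,2]>95)&(W[...,2]<190)]
def res(q):
    ax=np.array([q[2],q[3],1]);ax/=np.linalg.norm(ax)
    w=p-np.array([q[0],q[1],q[4]]);h=w@ax;r=np.linalg.norm(w-h[:,None]*ax,axis=1)
    a=(r-(36-h*12/92))*.99;b=h-92
    return np.where(abs(a)<abs(b),a,b)
r=least_squares(res,[395,184.6,0,0,88],loss='soft_l1',f_scale=.7);print('rim ctr,tilt,z',r.x,np.median(abs(r.fun)))
m=(d>0)&(abs(W[...,2]-57)<2.5)&(np.hypot(W[...,0]-395,W[...,1]-184.6)<92);print('head',W[m].min(0),W[m].max(0))
for c in('scene','top'):
    im,d=camera(c);P=camera_params(c);cv2.imwrite(f'pics/{c}fin.png',im)
    for n in('tumbler','rim_point','beaker','bowl'):
        for o in place_of(c,n)[:1]: print(c,n,round(o['conf'],2),np.round(tow(P,o['at'])))
E
```

```text
clock 18.25
joints [ 0.352 -0.025  1.683  0.     1.478 -0.082]
eef_pos [394.038 183.615 294.69 ]
eef_rot [-0.077  1.565  0.357]
wrist_force [ 0.321  0.134 -0.104]
moment [-0.086  0.053  0.007]
finger_gap 94.106
wrist tumbler 0.61 [395. 184.  90.]
wrist rim_point 0.95 [322. 157.  57.]
wrist wheel_head 0.88 [395. 184.   1.]
rim ctr,tilt,z [ 3.96086392e+02  1.84547818e+02  1.95896583e-03 -1.13956407e-02
  8.69013817e+01] 0.33658742049097934
head [311.6091139   99.72191813  54.51786834] [479.5704466  268.49369523  59.48695974]
scene tumbler 0.88 [390. 184.  93.]
scene rim_point 0.96 [312. 163.  56.]
scene beaker 0.69 [ 359. -267.    3.]
scene bowl 0.77 [411. -80.  -1.]
top tumbler 0.96 [396. 184.  87.]
top rim_point 0.72 [320. 158.  60.]
top beaker 0.59 [ 355. -267.    1.]
top bowl 0.82 [409. -80.  -2.]
```

View pics/scenefin.png

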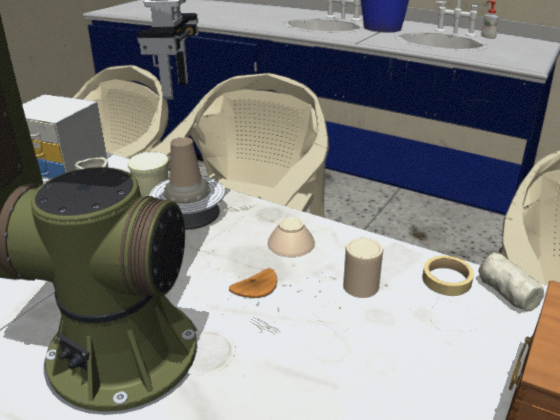

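The scene view shows the tumbler upright on the wheel at (184,170), the gripper clear above, and the beaker (363,267) and bowl (291,237) in place. Rim centre (396.1,184.5) lies about 0.6 mm from the head centre (395.6,184.1).

```bash
python3 - <<'E'
from h import *
print(sign_off())
E
```

```text
the job is handed in; nothing more can be done
None
```

I put the tumbler over the cone, pressed it home and turned the wheel about 66° with it. Then I let go and handed the job in at about 18 s; `sign_off` gives no verdict.

- **Seating:** I lowered it in small steps, correcting sideways by feel, and it seated with the rim about 31 mm above the head. I pressed with about 13 N by the wrist sensor, allowing for the tumbler's weight. The contact force on the cone could not be read directly.
- **Turn:** rim_point ended about 87 mm from its start in the top view, and the wrist and scene cameras agreed to within about 10 mm.
- **Final checks:** the rim centre lay about 0.6 mm from the head's centre, and the gripper was open and clear above.
- **Tilt:** the fit showed 0.0115 rad, under the 0.025 limit. The same camera showed a similar 0.012 rad when the tumbler was first lifted, so most of it is probably camera bias.
- **Other pots:** the bowl shows the same place within about 4 mm. The beaker agrees within about 4 mm in the top view and 6 mm in the scene view, close to the network's 4 mm accuracy.

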